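Refit the dial knobs of the paint-tinting console

ROBOT

A 6-joint arm with a two-finger parallel gripper is mounted at the origin on the work surface. World frame = base frame: x ahead of the robot, y to its left, z up, the work surface at z = 0. Lengths are in m, angles in rad, forces in N, time in s.
With the tool pointing down it reaches from about 0.275 to 1 m from the base axis. Payload 8.4 kg.
Tool frame: the origin (TCP) lies on the centre line of the jaws, within the pads' length; the fingertips stand 17 mm ahead of it and the grasp point (between the pads) lies 2 mm behind it (bot.tcp_to_tips is the z of the fingertips in the tool frame, in m); z points along the fingers, y is the line along which they close (so a half turn about z gives the same grasp; the last joint's range is limited). The gripper opens to 85 mm and grips with 20 to 120 N. Pads are 22 mm wide; open, the fingers measure 114 mm over their backs; the gripper's body (76 mm by 85 mm) begins 54 mm behind the grasp point. The pads swing forward as they close: fully open they stand 13 mm farther back than shut.
Start: joints at [1.297, 0.353, 1.633, -0, 1.155, -0.002], TCP at [0.168, 0.602, 0.248] pointing down, gripper open.
Joint ranges: [-2.63, 2.63], [-0.92, 2.1], [0.06, 2.66], [-1.3, 4.44], [0, 2.69], [-3.02, 3.02]. Speed limits (rad/s): [2.22, 2.22, 2.79, 3.14, 3.14, 3.14].

INTERFACE

Orientations are given as a unit quaternion [x, y, z, w].
In Python, from workcell import bot, hand, kinematics, get_obs, vision, hand_in gives the robot as it stands. The module is installed in compiled form; this text tells all that it offers. Calls block until the motion is done:
- bot.reach(position, orientation): joint-space move of the TCP to a pose.
- bot.servo_line(position, ori=None, velocity=0.15): straight line of the TCP; ori=None keeps the orientation; velocity is the mean speed in m/s.
- bot.goto_joints(angles): joint-space move.
- hand.move_gripper(opening, strength=None): finger opening in m; strength is the grip in N (None keeps the last); returns when the fingers have stopped.
- bot.dwell(seconds).
- kinematics.solve_ik(position, orientation): joint angles nearest the present ones, or None.
- get_obs(): the state.
- vision.read_camera(name): name is "side" or "top"; returns a dict with "frame" (480x640x3 uint8, red, green, blue), "intrinsics" (3x3 intrinsics, pixels), "view" (4x4, takes a point from world to camera coordinates). Camera axes: x right, y down, z forward; pixel columns grow to the right and rows downward; lengths in m; the calibration is good to about 2 mm. A picture is of the moment at which its call begins. There is no depth.
A pose or a line that the arm cannot do raises bot.IKError and nothing moves.
- hand_in(): hands the job in; it is judged then, once.
The state is a dict: "time_s": time; "joint_pos": joint angles; "joint_vel": joint speeds; "joint_efforts": joint torques, N m; "position": TCP position; "orientation": TCP orientation; "wrist_force": force on the tool from outside, world axes, zero at the start; "ft_torque": the same for the moment, N m; "gripper_width": finger opening in m; "grip_force": force on a finger pad.
Only numpy, scipy, OpenCV 4.12 (cv2) and the standard library are available. Lean on these libraries where they do the work, as an engineer would, in place of code of your own. Each camera call takes 0.05 s, during which the arm holds its last target. There are 200 camera calls.

TASK

The tinting console's knobs were pulled off for cleaning. First slide the console's slider right down to its OFF end and leave it there while you fit every knob that lies on the bench onto the D-shaft standing in the disc of the same colour, pointer over the white stripe, pushed fully home until it snaps; then slide the slider up level with the green mark. Leave the tin, brush and tape where they are.

Things in the scene. Friction and masses are not known exactly. Their poses are not given: they have to be found in the camera images.
- console: paint-tinting console, a fixed grey box 290 (its x) x 340 (its y) x 50 mm high; origin at the centre of its underside, on the bench. It carries four upright shafts and, along its +y edge, a slider. The console's yaw varies within 0.15 rad. Fitting a knob: pointer within 0.15 rad of the shaft's stripe, then push straight down, 6 to 15 N; it then resists lifting by about 6 N
- shaft_red: fixed, non-turning upright steel D-shaft in a red disc (diameter 86, 3 thick) on the console top, 130 mm from its neighbours. Origin: disc underside, z up. Diameter 20 from 3 to 25 mm up, tapering to 13 at the tip 32 mm up. Flat faces +x, 3 mm from the axis; a white stripe on the disc runs to +x. Two sprung balls at +y and -y, 18 mm up, stick out 3.5 mm
- knob_red: loose red knob, about 80 g, may be absent: grip bar 64 (x) x 32 (y) x 46 high, foot skirt 72 across, 6 thick. Origin: underside centre, z up. White pointer on top runs to +x. Bore from below 31 deep, 23 wide, its flat at +x, 4.5 mm from the axis. Its lower edge meets the balls 19 mm above home; they spring out in the last 4 mm. Home: underside on the disc, 3 mm above the shaft's origin
- shaft_yellow: fixed, non-turning upright steel D-shaft in a yellow disc (diameter 86, 3 thick) on the console top, 130 mm from its neighbours. Origin: disc underside, z up. Diameter 20 from 3 to 25 mm up, tapering to 13 at the tip 32 mm up. Flat faces +x, 3 mm from the axis; a white stripe on the disc runs to +x. Two sprung balls at +y and -y, 18 mm up, stick out 3.5 mm
- knob_yellow: loose yellow knob, about 80 g, may be absent: grip bar 64 (x) x 32 (y) x 46 high, foot skirt 72 across, 6 thick. Origin: underside centre, z up. White pointer on top runs to +x. Bore from below 31 deep, 23 wide, its flat at +x, 4.5 mm from the axis. Its lower edge meets the balls 19 mm above home; they spring out in the last 4 mm. Home: underside on the disc, 3 mm above the shaft's origin
- shaft_blue: fixed, non-turning upright steel D-shaft in a blue disc (diameter 86, 3 thick) on the console top, 130 mm from its neighbours. Origin: disc underside, z up. Diameter 20 from 3 to 25 mm up, tapering to 13 at the tip 32 mm up. Flat faces +x, 3 mm from the axis; a white stripe on the disc runs to +x. Two sprung balls at +y and -y, 18 mm up, stick out 3.5 mm
- knob_blue: loose blue knob, about 80 g, may be absent: grip bar 64 (x) x 32 (y) x 46 high, foot skirt 72 across, 6 thick. Origin: underside centre, z up. White pointer on top runs to +x. Bore from below 31 deep, 23 wide, its flat at +x, 4.5 mm from the axis. Its lower edge meets the balls 19 mm above home; they spring out in the last 4 mm. Home: underside on the disc, 3 mm above the shaft's origin
- shaft_green: fixed, non-turning upright steel D-shaft in a green disc (diameter 86, 3 thick) on the console top, 130 mm from its neighbours. Origin: disc underside, z up. Diameter 20 from 3 to 25 mm up, tapering to 13 at the tip 32 mm up. Flat faces +x, 3 mm from the axis; a white stripe on the disc runs to +x. Two sprung balls at +y and -y, 18 mm up, stick out 3.5 mm
- knob_green: loose green knob, about 80 g, may be absent: grip bar 64 (x) x 32 (y) x 46 high, foot skirt 72 across, 6 thick. Origin: underside centre, z up. White pointer on top runs to +x. Bore from below 31 deep, 23 wide, its flat at +x, 4.5 mm from the axis. Its lower edge meets the balls 19 mm above home; they spring out in the last 4 mm. Home: underside on the disc, 3 mm above the shaft's origin
- speed_top (a point): centre of the top face of the slider's black grip, which is 20 mm along its track, 28 mm across it and 40 mm high, standing on a track block 40 mm wide and 150 mm long whose top is 14 mm above the console top; grip with the fingers along the track or across it
- speed (a joint): slider position: 0 at the OFF end (the end towards the robot, console -x, beside a white plate), growing to 0.100 m along console +x; dry friction of about 1.5 N, it stays where it is left
- run_mark: green mark 16 mm long beside the slider's track on the console top; the origin is its middle, its x runs along the track (console +x), y console +y. The grip stands level with it when speed_top has x = 0 in the mark's frame
- paint_tin: bystander: closed paint tin, diameter 84, 110 mm high, origin at the centre of its underside
- brush: bystander: paint brush 200 mm long lying on the bench, origin at its middle on the underside, x towards the bristles
- tape_roll: bystander: roll of blue masking tape lying flat, outer diameter 100, 36 mm high, origin at the centre of its underside
Mind the look-alikes: they are no part of the job. Leave any pink look-alike of the knob_green alone.

How it is judged:
On the way, in this order (a step that is already met when the one before it is completed fails the run):
1. the slider is brought to its OFF end (within 8 mm) before all the knobs are on (value of joint speed below 0.008 m), for 0.2 s.
2. with the slider still at OFF, every knob present is fully home on the shaft of its colour (horizontal distance between knob_red and shaft_red below 0.004 m and z of knob_red in the frame of shaft_red between 0 and 0.0055 m and angle between each of knob_red, knob_yellow, knob_blue, knob_green's own z axis and vertical below 0.1 rad and angle between the x axis of knob_red and the x axis of shaft_red, either way round below 0.25 rad and horizontal distance between knob_yellow and shaft_yellow below 0.004 m and z of knob_yellow in the frame of shaft_yellow between 0 and 0.0055 m and angle between the x axis of knob_yellow and the x axis of shaft_yellow, either way round below 0.25 rad and horizontal distance between knob_blue and shaft_blue below 0.004 m and z of knob_blue in the frame of shaft_blue between 0 and 0.0055 m and angle between the x axis of knob_blue and the x axis of shaft_blue, either way round below 0.25 rad and horizontal distance between knob_green and shaft_green below 0.004 m and z of knob_green in the frame of shaft_green between 0 and 0.0055 m and angle between the x axis of knob_green and the x axis of shaft_green, either way round below 0.25 rad and value of joint speed below 0.008 m), for 0.2 s.
At the end, for the whole second after the job is handed in: every knob present sits upright on the shaft of its own colour, within 2.5 mm of fully home (underside less than 5.5 mm above the shaft's origin) and centred within 4 mm, at rest; the slider's grip is level with the green mark within 8 mm (horizontal distance between knob_red and shaft_red below 0.004 m and z of knob_red in the frame of shaft_red between 0 and 0.0055 m and angle between each of knob_red, knob_yellow, knob_blue, knob_green's own z axis and vertical below 0.1 rad and angle between the x axis of knob_red and the x axis of shaft_red, either way round below 0.25 rad and horizontal distance between knob_yellow and shaft_yellow below 0.004 m and z of knob_yellow in the frame of shaft_yellow between 0 and 0.0055 m and angle between the x axis of knob_yellow and the x axis of shaft_yellow, either way round below 0.25 rad and horizontal distance between knob_blue and shaft_blue below 0.004 m and z of knob_blue in the frame of shaft_blue between 0 and 0.0055 m and angle between the x axis of knob_blue and the x axis of shaft_blue, either way round below 0.25 rad and horizontal distance between knob_green and shaft_green below 0.004 m and z of knob_green in the frame of shaft_green between 0 and 0.0055 m and angle between the x axis of knob_green and the x axis of shaft_green, either way round below 0.25 rad and x of speed_top in the frame of run_mark between -0.008 and 0.008 m and velocity of joint speed below 0.01 m/s and linear speed of each of knob_red, knob_yellow, knob_blue, knob_green below 0.02 m/s); the robot touches nothing.
It fails at once if the paint tin is shifted by more than 30 mm (distance of paint_tin from where it was at the start of the episode above 0.03 m).
It fails at once if the brush is shifted by more than 30 mm (distance of brush from where it was at the start of the episode above 0.03 m).
It fails at once if the tape roll is shifted by more than 30 mm (distance of tape_roll from where it was at the start of the episode above 0.03 m).
Of knob_red, knob_yellow, knob_blue, knob_green only 3 to 4 are there at a start; the rules pass over those that are not, and their reading is None.
At some moment in a run one of knob_red, knob_yellow, knob_blue, knob_green may be knocked a few centimetres aside while the robot is not near it.
Once in a run the grip may slacken for a moment while it holds something.
It also fails if it takes over 208 s, if anything falls off the work surface, if the arm or the gripper's body presses on something with over 40 N, if the wrist force passes 120 N, or if a joint passes its speed limit or range.

## Working session

There is one attempt and no reset: what is moved stays moved. The work goes in short steps, each a Python script; the robot and the scene stay as the last script left them, time stands still between calls to the robot, and variables do not carry over. Pictures are saved under pics/ and viewed, at most 14 in all, crops included, and the job is handed in when it is done.

```bash
mkdir -p pics; python3 - <<'E'
from workcell import *
import cv2,numpy as np
for n in ("top","side"):
    c=vision.read_camera(n); cv2.imwrite(f"pics/{n}0.png",c["frame"][:,:,::-1])
    print(n,c["intrinsics"].round(1).tolist(),np.linalg.inv(c["view"]).round(4).tolist())
print(get_obs())
E
```

```text
top [[570.3, 0.0, 316.5], [0.0, 570.3, 242.5], [0.0, 0.0, 1.0]] [[-0.0202, -0.9874, 0.1567, 0.3875], [-0.9996, 0.0231, 0.0167, -0.103], [-0.0201, -0.1563, -0.9875, 1.1255], [0.0, 0.0, 0.0, 1.0]]
side [[514.1, 0.0, 321.0], [0.0, 514.1, 232.7], [0.0, 0.0, 1.0]] [[0.8343, -0.2893, 0.4693, 0.0117], [-0.5508, -0.3987, 0.7333, -0.9722], [-0.025, -0.8703, -0.492, 0.6767], [0.0, 0.0, 0.0, 1.0]]
{'time_s': 0.1, 'joint_pos': array([ 1.29657750e+00,  3.53593106e-01,  1.63407436e+00,  2.22256136e-05,
        1.15520281e+00, -2.41777164e-03]), 'joint_vel': array([-0.00058116, -0.00055388, -0.00224016, -0.00133223, -0.00076109,
       -0.00213291]), 'joint_efforts': array([ 1.47556060e-03, -6.06352186e+01, -3.42819715e+01,  1.80413099e-04,
        3.98091550e-03,  3.13364694e-05]), 'position': array([0.16768335, 0.60165365, 0.24762162]), 'orientation': array([ 1.35487015e-01,  9.90778916e-01, -6.31312999e-04, -9.81453080e-05]), 'wrist_force': array([ 0.14063355,  0.25444915, -0.00302507]), 'ft_torque': array([-0.01529412, -0.00499027,  0.01413501]), 'grip_force': 0.0, 'gripper_width': 0.08544334550924332}
```

View pics/top0.png

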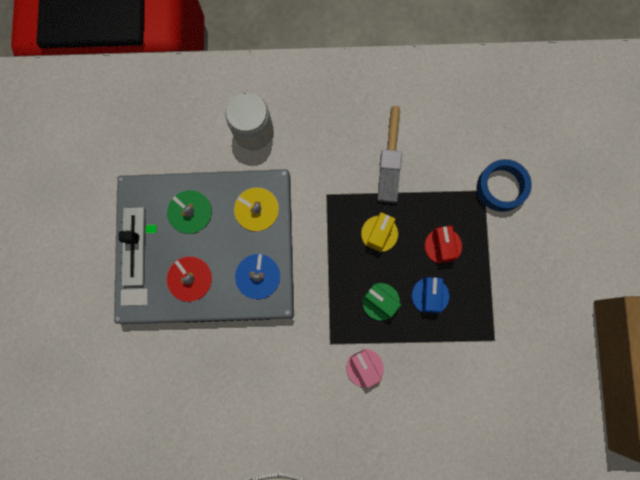

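View pics/side0.png

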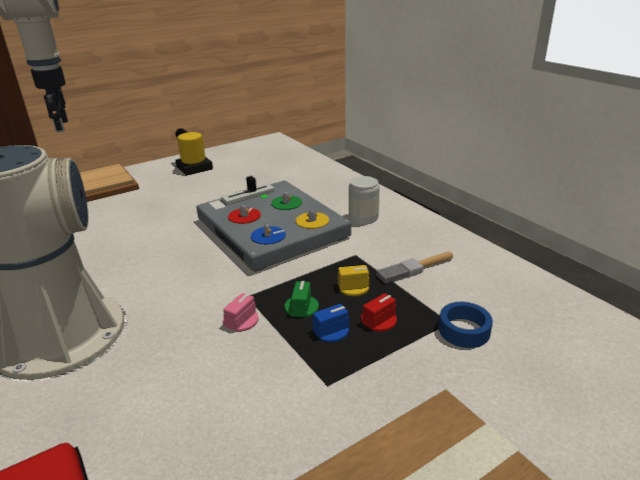

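The view shows four knobs on the black mat: yellow (380,233), red (443,245), green (381,301) and blue (430,295), with the pink decoy at (365,368). The discs are red (189,279), yellow (256,209), blue (257,276) and green (189,212). The slider grip is at (129,237) and the green mark at (151,229). Next I'll enlarge and measure.

```bash
cat > h.py <<'E'
from workcell import *
import cv2,numpy as np
HUE={'red':((0,6),(174,180)),'yellow':((22,34),),'blue':((100,118),),'green':((50,75),)}
def cam(n='top'):
    c=vision.read_camera(n); return c
def toplane(c,px,z):
    px=np.atleast_2d(px).astype(float); K=c["intrinsics"]; T=np.linalg.inv(c["view"])
    d=np.c_[px,np.ones(len(px))]@np.linalg.inv(K).T@T[:3,:3].T
    return (T[:3,3]+d*((z-T[2,3])/d[:,2])[:,None])[:,:2]
def proj(c,P):
    P=np.atleast_2d(P); q=(np.c_[P,np.ones(len(P))]@c["view"].T)[:,:3]@c["intrinsics"].T
    return q[:,:2]/q[:,2:]
def mask(c,col):
    h=cv2.cvtColor(c["frame"],cv2.COLOR_RGB2HSV); m=0
    for lo,hi in HUE[col]: m=m|cv2.inRange(h,(lo,120,50),(hi,255,255))
    return m
def blobs(c,col,amin=250):
    n,l,s,ce=cv2.connectedComponentsWithStats(mask(c,col))
    return [(l==i,s[i],ce[i]) for i in range(1,n) if s[i,4]>amin]
def save(c,name,x0,y0,x1,y1,k):
    cv2.imwrite(f"pics/{name}.png",cv2.resize(c["frame"][y0:y1,x0:x1,::-1],None,fx=k,fy=k,interpolation=cv2.INTER_CUBIC))
E
python3 - <<'E'
from h import *
c=cam()
save(c,"con",105,165,305,325,4); save(c,"kn",330,185,490,335,4)
for col in HUE:
    for m,s,ce in blobs(c,col,100): print(col,s.tolist(),ce.round(1),toplane(c,ce,0.05 if ce[0]<300 else .02).round(4))
E
```

```text
red [11, 0, 194, 56, 5164] [120.5  29.2] [[1.009 0.307]]
red [424, 225, 39, 38, 1068] [442.8 245. ] [[ 0.5522 -0.3309]]
red [167, 257, 45, 45, 1421] [189.3 279.2] [[0.4933 0.1582]]
yellow [234, 187, 45, 44, 1388] [256.4 209.3] [[0.6258 0.0298]]
yellow [361, 212, 38, 40, 1088] [379.6 232.6] [[ 0.5797 -0.2086]]
blue [480, 160, 51, 49, 888] [505.2 184. ] [[ 0.6715 -0.4606]]
blue [235, 254, 45, 45, 1404] [257.1 276.9] [[0.4948 0.029 ]]
blue [411, 277, 39, 36, 1067] [430.  295.3] [[ 0.4547 -0.3009]]
green [168, 190, 43, 43, 1269] [189.7 212.1] [[0.6234 0.1592]]
green [364, 283, 37, 34, 694] [385.  298.3] [[ 0.451  -0.2142]]
green [363, 299, 25, 22, 244] [372.6 311.3] [[ 0.4265 -0.1895]]
```

View pics/con.png

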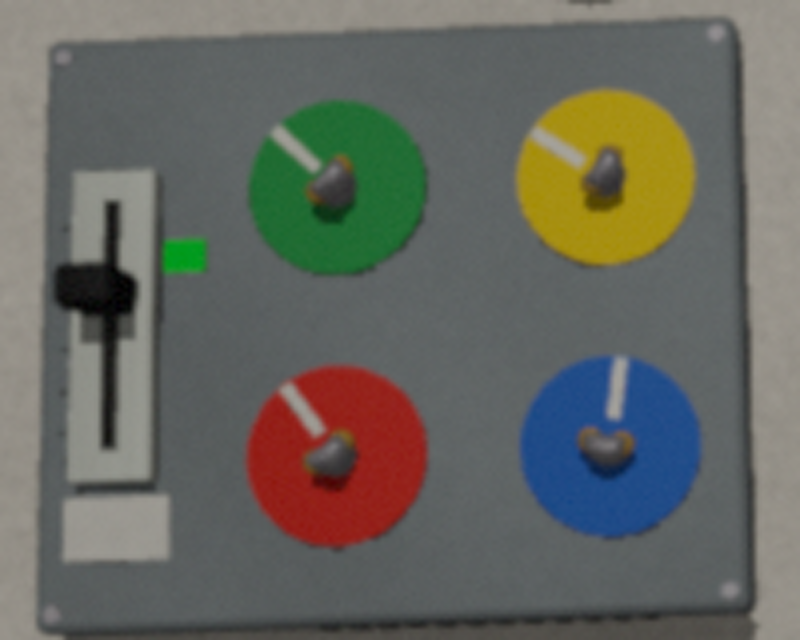

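View pics/kn.png

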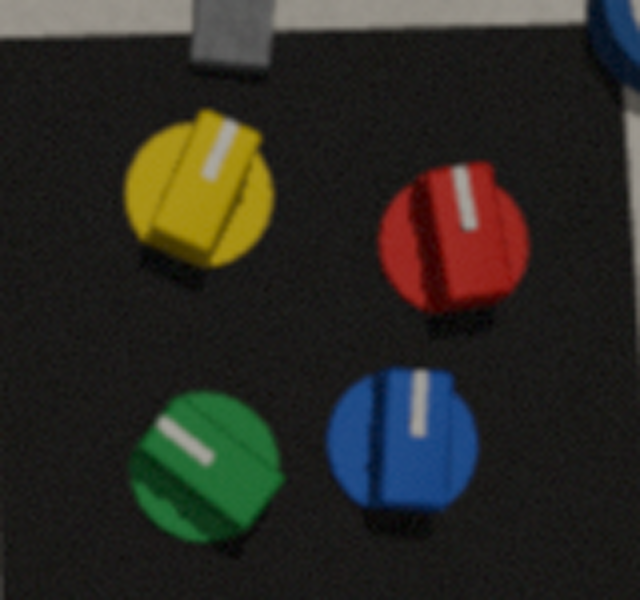

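The crops show the stripes and pointers clearly. The console crop has the slider grip at about (95,287) and the mark at (185,256). All the pointers run from near the bar centre to one end. I'll fit circles for the centres and take the white strips for the directions.

```bash
cat >> h.py <<'E'
from scipy.optimize import least_squares
def fitcirc(P,R):
    f=lambda q:np.hypot(P[:,0]-q[0],P[:,1]-q[1])-R
    r=least_squares(f,(P.max(0)+P.min(0))/2,loss='soft_l1',f_scale=.0008)
    return r.x,np.median(np.abs(f(r.x)))
def measure(c,m,R,zc,zw):
    """circle centre on plane zc and white-strip yaw on plane zw for a blob mask"""
    m=cv2.morphologyEx(m.astype(np.uint8)*255,cv2.MORPH_CLOSE,np.ones((7,7),np.uint8))
    ct=max(cv2.findContours(m,cv2.RETR_EXTERNAL,cv2.CHAIN_APPROX_NONE)[0],key=cv2.contourArea)
    ctr,res=fitcirc(toplane(c,ct[:,0,:],zc),R-.0008)
    hull=cv2.fillConvexPoly(np.zeros_like(m),cv2.convexHull(ct),255)
    hull=cv2.erode(hull,np.ones((3,3),np.uint8))
    h=cv2.cvtColor(c["frame"],cv2.COLOR_RGB2HSV)
    w=cv2.inRange(h,(0,0,135),(180,70,255))&hull
    n,l,s,_=cv2.connectedComponentsWithStats(w)
    i=1+np.argmax(s[1:,4]); ys,xs=np.nonzero(l==i)
    W=toplane(c,np.c_[xs,ys],zw); d=np.linalg.svd(W-W.mean(0))[2][0]
    off=W.mean(0)-ctr
    if d@off<0: d=-d
    return ctr,np.arctan2(d[1],d[0]),res,np.arctan2(off[1],off[0]),len(xs)
def bigmask(c,col,box):
    m=mask(c,col); k=np.zeros_like(m); x0,y0,x1,y1=box; k[y0:y1,x0:x1]=m[y0:y1,x0:x1]; return k
def shafts(c,box):
    return {col:measure(c,bigmask(c,col,box),.043,.053,.053) for col in HUE}
def knobs(c,box):
    return {col:measure(c,bigmask(c,col,box),.036,.006,.046) for col in HUE}
CON={'top':(160,180,300,310),'side':(190,180,350,260)}
KN={'top':(335,195,470,335),'side':(265,255,410,350)}
E
python3 - <<'E'
from h import *
S={}
for n in('top','side'):
    c=cam(n)
    for nm,f,b in(('S',shafts,CON),('K',knobs,KN)):
        r=f(c,b[n])
        for k,v in r.items(): print(n,nm,k,v[0].round(4),*np.round(v[1:],4))
        if nm=='S':
            for a,b_ in(('red','green'),('blue','yellow'),('red','blue'),('green','yellow')):
                d=r[b_][0]-r[a][0]; print(a,b_,np.hypot(*d).round(4),np.arctan2(d[1],d[0]).round(3))
c=cam()
print('mark',toplane(c,[105+185/4-.4,165+256/4-.4],.05),'griptop',toplane(c,[[105+75/4,165+287/4],[105+75/4,165+265/4],[105+75/4,165+310/4]],.104))
E
```

```text
top S red [0.4942 0.1583] 0.653 0.0004 0.6452 37.0
top S yellow [0.6261 0.0304] 1.0017 0.0005 0.9833 39.0
top S blue [0.4962 0.0287] -0.1199 0.0004 -0.1218 52.0
top S green [0.6242 0.1598] 0.8408 0.001 0.8164 41.0
red green 0.13 0.012
blue yellow 0.1299 0.013
red blue 0.1297 -1.556
green yellow 0.1295 -1.556
top K red [ 0.5562 -0.3344] 0.1077 0.0019 0.1582 44.0
top K yellow [ 0.5835 -0.2104] -0.4528 0.0022 -0.4476 43.0
top K blue [ 0.4571 -0.3043] -0.1106 0.0017 -0.0744 55.0
top K green [ 0.4463 -0.2076] 0.8736 0.0011 0.9037 55.0Traceback (most recent call last):
  File "<stdin>", line 6, in <module>
  File "h.py", line 45, in shafts
    return {col:measure(c,bigmask(c,col,box),.043,.053,.053) for col in HUE}
                ~~~~~~~^^^^^^^^^^^^^^^^^^^^^^^^^^^^^^^^^^^^^
  File "h.py", line 37, in measure
    i=1+np.argmax(s[1:,4]); ys,xs=np.nonzero(l==i)
        ~~~~~~~~~^^^^^^^^^
    return _wrapfunc(a, 'argmax', axis=axis, out=out, **kwds)
    return bound(*args, **kwds)
ValueError: attempt to get argmax of an empty sequence
```

```bash
cat >> h.py <<'E'
A=np.linspace(0,2*np.pi,48,endpoint=False)
SK=np.array([[.036*np.cos(a),.036*np.sin(a),z] for z in(0,.006) for a in A])
BAR=np.array([[x,y,z] for x in(-.032,.032) for y in(-.016,.016) for z in(.006,.046)])
def knobfit(c,col,box,guess,z0=0):
    h=cv2.cvtColor(c["frame"],cv2.COLOR_RGB2HSV); m=0
    for lo,hi in HUE[col]: m=m|cv2.inRange(h,(lo,110,28),(hi,255,255))
    k=np.zeros_like(m); x0,y0,x1,y1=box; k[y0:y1,x0:x1]=m[y0:y1,x0:x1]
    k=cv2.morphologyEx(k,cv2.MORPH_CLOSE,np.ones((5,5),np.uint8))
    ct=max(cv2.findContours(k,cv2.RETR_EXTERNAL,cv2.CHAIN_APPROX_NONE)[0],key=cv2.contourArea)
    pts=ct[:,0,:].astype(float)
    def f(q):
        R=np.array([[np.cos(q[2]),-np.sin(q[2]),0],[np.sin(q[2]),np.cos(q[2]),0],[0,0,1]])
        H=[cv2.convexHull(proj(c,M@R.T+[q[0],q[1],z0]).astype(np.float32)) for M in(SK,BAR)]
        return np.array([max(cv2.pointPolygonTest(g,tuple(p),True) for g in H)-.5 for p in pts])
    r=least_squares(f,guess,loss='soft_l1',f_scale=.5,x_scale=[.001,.001,.03],diff_step=1e-3)
    return r.x,np.sqrt(np.mean(f(r.x)**2))
E
python3 - <<'E'
from h import *
c=cam(); s=cam('side'); K=knobs(c,KN['top'])
for col,v in K.items():
    g=[*v[0],v[1]]
    for n,q in(('top',c),('side',s)):
        r=knobfit(q,col,KN[n],g); print(col,n,r[0].round(4),r[1].round(2))
for col in HUE:
    m=cv2.convexHull(np.argwhere(bigmask(s,col,CON['side']))[:,::-1].astype(np.int32))[:,0]
    print('S side',col,*fitcirc(toplane(s,m,.053),.0425))
print('mark',toplane(c,[105+185/4-.4,165+256/4-.4],.05),'griptop',toplane(c,[126,236.5],.104))
save(s,"side1",190,165,350,265,5)
E
```

```text
red top [ 0.5546 -0.334   0.1189] 0.93
red side [ 0.5528 -0.3353  0.1157] 0.56
yellow top [ 0.5819 -0.2093 -0.4506] 1.06
yellow side [ 0.5808 -0.2109 -0.394 ] 0.49
blue top [ 0.4567 -0.3038 -0.1287] 0.88
blue side [ 0.4551 -0.3047 -0.0805] 0.47
green top [ 0.446  -0.2076  0.8903] 0.98
green side [ 0.4463 -0.2063  0.8588] 0.47
S side red [0.49384153 0.15625276] 0.0011200659255057137
S side yellow [0.62451316 0.02720525] 0.000509860064008695
S side blue [0.49574716 0.02734654] 0.0008616748777790437
S side green [0.62261593 0.15914549] 0.0010165489880811923
mark [[0.59278459 0.23405881]] griptop [[0.56886944 0.2624877 ]]
```

View pics/side1.png

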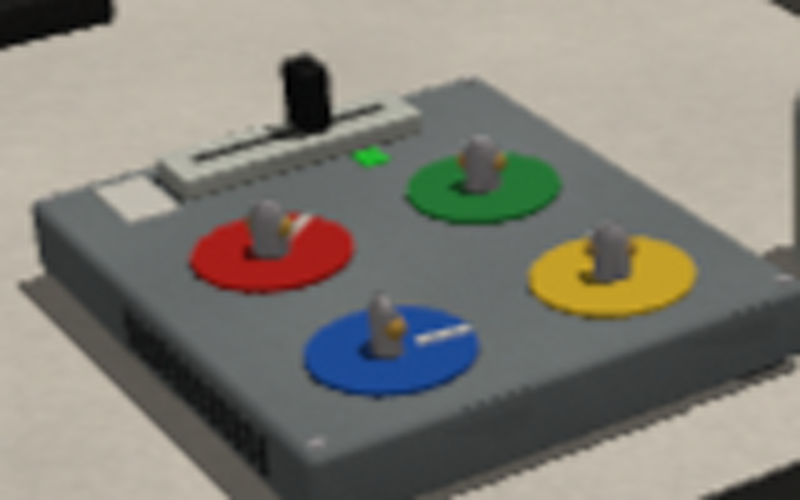

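Top and side agree to 1–2 mm, and the side crop confirms the slider standing mid-track (at about 305,60 in the crop). I'll start with the slider. Gripping it along the track centres it, so the tool position then gives a check on the camera calibration.

```bash
cat >> h.py <<'E'
def quat(psi):
    f=(psi+np.pi/2)/2; return np.array([np.cos(f),np.sin(f),0,0])
def go(p,psi): bot.reach(np.array(p,float),quat(psi))
def lin(p,psi=None,v=.12): bot.servo_line(np.array(p,float),None if psi is None else quat(psi),velocity=v)
def ok(p,psi):
    j=kinematics.solve_ik(np.array(p,float),quat(psi)); return None if j is None else np.array(j)
def st(*a):
    o=get_obs(); print(*a,'t',round(o['time_s'],1),'p',np.round(o['position'],4),'F',np.round(o['wrist_force'],1),'w',round(o['gripper_width'],4),'gf',round(o['grip_force'],1)); return o
CY=.0135
E
python3 - <<'E'
from h import *
for psi in(CY,CY+np.pi,CY-np.pi): 
    j=ok([.569,.262,.2],psi); print(psi,None if j is None else j.round(2))
c=cam(); print('trackc',toplane(c,[133,246.25],.064),toplane(c,[[105+114/4,165+170/4],[105+110/4,165+481/4]],.064))
psi=min((p for p in(CY,CY+np.pi,CY-np.pi) if ok([.569,.262,.2],p) is not None),key=lambda p:abs(ok([.569,.262,.2],p)[5]))
hand.move_gripper(.05,30)
go([.569,.2615,.2],psi); st('above')
lin([.569,.2615,.093]); st('down')
hand.move_gripper(.0,30); st('gripped')
E
```

```text
0.0135 [ 0.43  0.4   1.67 -0.    1.06  0.42]
3.155092653589793 [ 0.43  0.4   1.67 -0.    1.06 -2.73]
-3.128092653589793 [ 0.43  0.4   1.67 -0.    1.06 -2.73]
trackc [[0.5568966  0.26283579]] [[0.63203694 0.26415536]
 [0.48289218 0.26153009]]
above t 2.8 p [0.5686 0.2624 0.2001] F [-1.3 -0.4 -0. ] w 0.05 gf 0.0
down t 3.8 p [0.5695 0.2618 0.0937] F [-0.1  0.6  0.5] w 0.05 gf 0.0
gripped t 4.2 p [0.5695 0.2617 0.0938] F [-0.2 -0.2  5.6] w 0.0196 gf 32.2
```

```bash
cat > s.py <<'E'
from h import *
o=get_obs(); p=o['position']; u=np.array([np.cos(CY),np.sin(CY),0])
lin(p-u*(p[0]-.516),v=.08); st('a')
for i in range(10):
    lin(get_obs()['position']*0+p-u*(p[0]-.516+.0025*(i+1)),v=.03); bot.dwell(.1); o=st(i)
    if o['wrist_force'][0]>6: break
E
python3 s.py
```

```text
a t 5.0 p [0.5157 0.261  0.0938] F [-1.6  0.8  6.4] w 0.019 gf 32.3
0 t 5.3 p [0.5137 0.2609 0.0938] F [-0.3  0.3  5.7] w 0.0194 gf 32.1
1 t 5.7 p [0.5111 0.2609 0.0939] F [ 1.7 -0.1  4. ] w 0.0192 gf 32.1
2 t 6.0 p [0.5083 0.2609 0.0939] F [0.6 1.2 4.8] w 0.0196 gf 32.1
3 t 6.4 p [0.5076 0.2609 0.0939] F [ 8.6 -0.6 -1. ] w 0.0197 gf 31.7
```

The slider is at its stop: base x is 0.508 and the cameras predicted 0.507, so the calibration is good. Now the first knob, blue.

```bash
cat >> h.py <<'E'
# shaft positions (mean top/side) and stripe yaws
SH={'red':(.4940,.1575,.648),'yellow':(.6253,.0290,.99),'blue':(.4960,.0282,-.121),'green':(.6234,.1592,.828)}
GZ=.031
def locate(col):
    c=cam(); s=cam('side')
    m=bigmask(c,col,(310,170,560,420))
    n,l,stt,_=cv2.connectedComponentsWithStats(cv2.dilate(m,np.ones((5,5),np.uint8)))
    i=1+np.argmax(stt[1:,4]) if col!='blue' else 1+max(range(n-1),key=lambda i:stt[i+1,4]*(not(stt[i+1,0]>470 and stt[i+1,1]<175)))
    x,y,w,h,_=stt[i]; box=(x,y,x+w,y+h)
    v=measure(c,bigmask(c,col,box),.036,.006,.046)
    a,ra=knobfit(c,col,box,[*v[0],v[1]])
    q=proj(s,[a[0],a[1],.02])[0].astype(int); b,rb=knobfit(s,col,(q[0]-38,q[1]-38,q[0]+38,q[1]+38),a)
    print(col,'top',a.round(4),ra.round(2),'side',b.round(4),rb.round(2),'ptr',round(v[1],3))
    assert np.hypot(*(a-b)[:2])<.006
    r=(a+b)/2; r[2]=(v[1]+a[2]+b[2])/3; return r
def pick(col):
    x,y,yaw=locate(col); sx,sy,syaw=SH[col]; best=None
    for d in(np.pi/2,-np.pi/2):
        j=ok([x,y,.15],yaw+d); k=ok([sx,sy,.2],syaw+d)
        if j is None or k is None: continue
        m=max(abs(j[5]),abs(k[5]))
        if best is None or m<best[0]: best=(m,d)
    d=best[1]; hand.move_gripper(.054,80)
    go([x,y,.16],yaw+d); lin([x,y,GZ],v=.15); o=st('at')
    hand.move_gripper(0,80); o=st('grip')
    lin([x,y,.17],v=.2); st('lift'); return d
def above(col,d,dz=.045):
    sx,sy,sy_=SH[col]; go([sx,sy,.053+GZ+dz],sy_+d); bot.dwell(.2); return st('above')
E
python3 - <<'E'
from h import *
st(); hand.move_gripper(.04); p=get_obs()['position']; lin(p+[0,0,.12],v=.25)
d=pick('blue'); print(d)
above('blue',d)
c=cam('side'); save(c,'b1',220,140,340,240,5)
E
```

```text
t 6.4 p [0.5076 0.2609 0.0939] F [ 8.6 -0.6 -1. ] w 0.0197 gf 31.7
blue top [ 0.4563 -0.304  -0.1131] 0.85 side [ 0.4551 -0.3047 -0.0824] 0.46 ptr -0.096
at t 10.8 p [ 0.4563 -0.3046  0.0317] F [ 0.5 -0.7 -0.1] w 0.0543 gf 0.0
grip t 11.1 p [ 0.4565 -0.3049  0.0322] F [-0.2  0.5  7.3] w 0.031 gf 79.9
lift t 11.9 p [ 0.4551 -0.3039  0.1691] F [-0.  -1.2 -0.9] w 0.0307 gf 79.3
-1.5707963267948966
above t 13.4 p [0.4963 0.0273 0.1291] F [-0.4  0.4 -1.7] w 0.031 gf 55.8
```

View pics/b1.png

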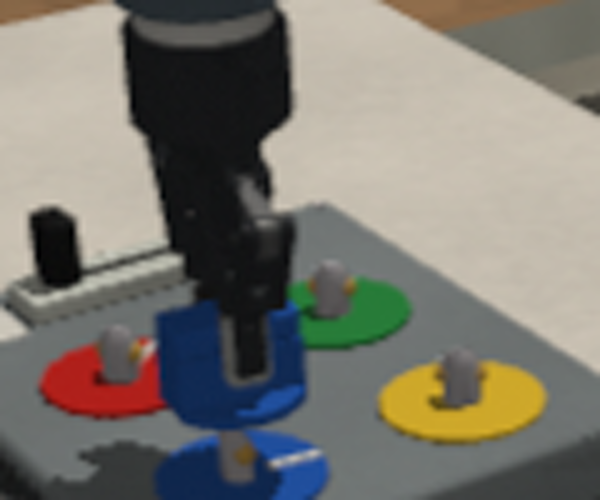

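The knob is held over the blue disc (shaft at about 235,455 in the crop) and looks upright, though the grip force dipped to 56. I'll re-check the grip, then lower with force feedback.

```bash
cat >> h.py <<'E'
def lower(col,d,off=(0,0)):
    """centre by lateral force at 21 mm above home, then press home; returns final obs"""
    sx,sy,yw=SH[col]; t=np.array([sx+off[0],sy+off[1]]); zh=.053+GZ
    f0=st('free')['wrist_force']
    for dz in(.030,.025,.021):
        lin([*t,zh+dz],v=.05); bot.dwell(.15); o=st('dz%.3f'%dz); f=o['wrist_force']-f0
        if f[2]>12: print('BLOCKED'); return o
        g=f[:2]; 
        if np.hypot(*g)>2.5: t=t+np.clip(g*.0001,-.001,.001); print('shift',t)
    for dz in np.arange(.018,-.0061,-.002):
        lin([*t,zh+dz],v=.04); o=st('dz%.3f'%dz)
        if o['wrist_force'][2]>35 or (dz<.003 and o['wrist_force'][2]>25): break
    return o
E
python3 - <<'E'
from h import *
st(); o=lower('blue',-np.pi/2)
E
```

```text
t 13.5 p [0.4962 0.0274 0.1291] F [ 0.4 -0.2 -1. ] w 0.0312 gf 55.8
free t 13.5 p [0.4962 0.0274 0.1291] F [ 0.4 -0.2 -1. ] w 0.0312 gf 55.8
dz0.030 t 14.1 p [0.4961 0.0283 0.1141] F [-0.3  0.2 -0.1] w 0.0309 gf 82.9
dz0.025 t 14.5 p [0.4961 0.0282 0.109 ] F [-1.1  0.1 -0.4] w 0.0308 gf 82.9
dz0.021 t 14.9 p [0.496  0.0282 0.105 ] F [ 0.1 -0.7 -1.8] w 0.031 gf 83.0
dz0.018 t 15.1 p [0.4975 0.0282 0.1026] F [ 4.2 -0.5  3.6] w 0.0312 gf 84.0
dz0.016 t 15.4 p [0.4979 0.0282 0.1007] F [ 4.9 -0.7  1.8] w 0.0305 gf 83.8
dz0.014 t 15.6 p [0.4981 0.0282 0.0984] F [ 8.3  0.6 -3.3] w 0.0309 gf 83.3
dz0.012 t 15.9 p [0.4981 0.0281 0.0964] F [ 7.5 -1.8 -0.1] w 0.0307 gf 83.2
dz0.010 t 16.1 p [0.4982 0.0282 0.0945] F [ 7.5 -2.  -1.2] w 0.0307 gf 83.1
dz0.008 t 16.4 p [0.4981 0.0281 0.0925] F [ 7.4 -1.1 -1.3] w 0.0307 gf 83.2
dz0.006 t 16.6 p [0.4982 0.0282 0.0904] F [ 8.4 -0.9 -2.7] w 0.0306 gf 83.0
dz0.004 t 16.9 p [0.4982 0.0281 0.0883] F [ 8.3 -1.9 -3.2] w 0.031 gf 83.0
dz0.002 t 17.1 p [0.4981 0.0281 0.0863] F [ 8.4 -1.4 -4.9] w 0.0309 gf 82.9
dz0.000 t 17.4 p [0.4983 0.0282 0.0852] F [ 5.4 -0.9  9.8] w 0.0308 gf 84.3
dz-0.002 t 17.6 p [0.4983 0.0282 0.0851] F [-3.6 -1.8 39. ] w 0.031 gf 88.3
```

```bash
cat >> h.py <<'E'
def release():
    o=get_obs(); p=o['position']; lin(p,v=.05); hand.move_gripper(.054); st('rel'); lin(p+[0,0,.13],v=.2)
def verify(col):
    """side-camera silhouette of the knob at home height; compare with SH"""
    s=cam('side'); x,y,w=SH[col]; q=proj(s,[x,y,.07])[0].astype(int)
    print('ver',col,SH[col],*[(n,r[0].round(4),r[1].round(2)) for n,r in ((z0,knobfit(s,col,(q[0]-32,q[1]-30,q[0]+32,q[1]+28),[x,y,w],z0)) for z0 in(.053,.057))])
E
python3 - <<'E'
from h import *
release(); d=pick('red'); print(d); above('red',d)
c=cam('side'); save(c,'b2',210,150,350,250,5); verify('blue')
E
```

```text
rel t 18.2 p [0.4978 0.0281 0.0847] F [-0.2  0.4 -0.1] w 0.0539 gf 0.0
red top [ 0.5547 -0.3339  0.1079] 0.95 side [ 0.5528 -0.3353  0.1172] 0.54 ptr 0.12
at t 21.7 p [ 0.5544 -0.3349  0.0319] F [-0.3 -0.1  0.1] w 0.0541 gf 0.0
grip t 22.1 p [ 0.5546 -0.3351  0.0324] F [0.3 0.2 6. ] w 0.031 gf 79.8
lift t 22.9 p [ 0.553  -0.3342  0.1688] F [-0.8 -0.4 -0.6] w 0.0308 gf 79.1
-1.5707963267948966
above t 24.9 p [0.4944 0.1569 0.129 ] F [ 0.6 -0.5 -1.1] w 0.0311 gf 79.0
ver blue (0.496, 0.0282, -0.121) (0.053, array([0.4923, 0.0203, 0.0835]), np.float64(1.29)) (0.057, array([ 0.4896,  0.0137, -0.2179]), np.float64(1.27))
```

View pics/b2.png

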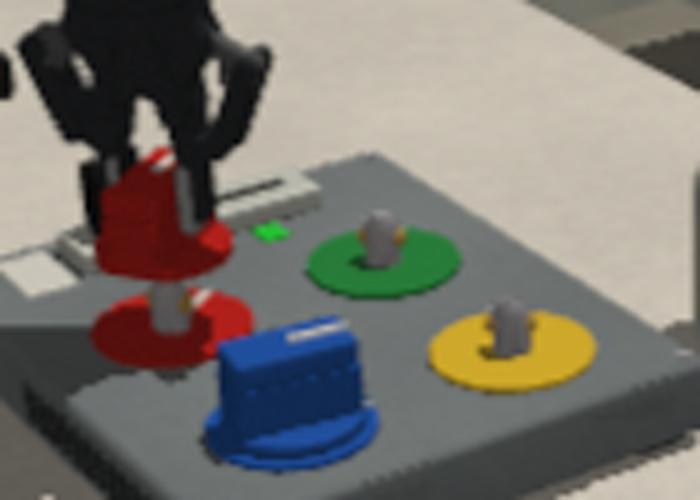

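Blue sits on its shaft (crop 290,400) with its pointer to the right over the stripe. Red is held upright above its own shaft.

```bash
python3 - <<'E'
from h import *
lower('red',-np.pi/2)
E
```

```text
free t 25.0 p [0.4942 0.1571 0.129 ] F [-0.1  0.7 -1.4] w 0.0309 gf 79.0
dz0.030 t 25.6 p [0.4942 0.1576 0.1141] F [ 0.   0.6 -0.3] w 0.0307 gf 79.1
dz0.025 t 26.0 p [0.4939 0.1575 0.109 ] F [-0.6 -0.5 -0.6] w 0.031 gf 79.1
dz0.021 t 26.4 p [0.4945 0.1578 0.1051] F [ 3.2  1.6 -1.8] w 0.0309 gf 79.3
shift [0.49432344 0.15758445]
dz0.018 t 26.7 p [0.4957 0.1586 0.1028] F [2.7 6.4 4.1] w 0.0306 gf 80.0
dz0.016 t 26.9 p [0.4963 0.1589 0.101 ] F [4.1 6.4 3.7] w 0.0307 gf 79.8
dz0.014 t 27.2 p [0.4965 0.1591 0.0988] F [ 5.7  7.7 -0.3] w 0.0312 gf 79.3
dz0.012 t 27.4 p [0.4966 0.1591 0.0967] F [ 6.5  8.8 -1.8] w 0.031 gf 79.5
dz0.010 t 27.7 p [0.4965 0.1591 0.0946] F [ 5.4  7.9 -3.4] w 0.031 gf 79.5
dz0.008 t 27.9 p [0.4966 0.1591 0.0927] F [ 6.3  7.9 -1.9] w 0.0312 gf 79.4
dz0.006 t 28.2 p [0.4966 0.1591 0.0907] F [ 6.8  8.4 -1.1] w 0.0309 gf 79.6
dz0.004 t 28.4 p [0.4966 0.1591 0.0885] F [ 6.9  9.2 -4.6] w 0.0308 gf 79.5
dz0.002 t 28.7 p [0.4964 0.1592 0.0865] F [ 5.8 10.5 -3.1] w 0.0308 gf 79.6
dz0.000 t 28.9 p [0.4966 0.1593 0.0854] F [3.6 8.7 9.2] w 0.0309 gf 81.1
dz-0.002 t 29.2 p [0.4967 0.1593 0.0853] F [-4.1  8.  34.7] w 0.0311 gf 84.6
```

```bash
python3 - <<'E'
s=open('h.py').read()
s=s.replace("        lin([*t,zh+dz],v=.04); o=st('dz%.3f'%dz)\n","        lin([*t,zh+dz],v=.04); o=get_obs(); g=o['wrist_force'][:2]; print(np.round([dz,*o['wrist_force'],*o['position'],o['gripper_width']],4).tolist())\n        if np.hypot(*g)>3: t=t+np.clip(g*.00012,-.0008,.0008)\n")
open('h.py','w').write(s)
E
python3 - <<'E'
from h import *
release(); d=pick('green'); print(d); above('green',d)
c=cam('side'); save(c,'b3',200,150,340,250,5)
E
```

```text
rel t 29.8 p [0.4963 0.159  0.0849] F [ 0.  -0.3  0.2] w 0.054 gf 0.0
green top [ 0.4457 -0.2075  0.8922] 0.97 side [ 0.4463 -0.2065  0.8638] 0.44 ptr 0.89
at t 33.3 p [ 0.4466 -0.2071  0.0316] F [-0.2 -0.2 -0. ] w 0.0541 gf 0.0
grip t 33.6 p [ 0.4468 -0.2073  0.0321] F [-0.1  0.7  6.8] w 0.031 gf 79.7
lift t 34.5 p [ 0.4454 -0.2068  0.1693] F [ 0.2  0.7 -1.1] w 0.0309 gf 79.1
-1.5707963267948966
above t 36.2 p [0.6235 0.1581 0.1292] F [-1.   0.6 -0.6] w 0.0312 gf 79.1
```

View pics/b3.png

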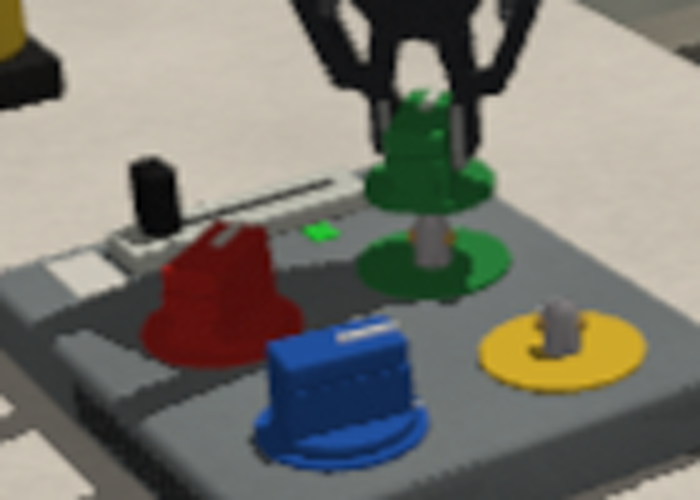

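Red (220,310) and blue are seated and the slider is still at OFF. Green is upright above its own shaft (430,240), so I'll fit it and then pick yellow.

```bash
python3 - <<'E'
from h import *
o=lower('green',-np.pi/2,off=(.0008,.0009))
if o['wrist_force'][2]>20 and o['position'][2]<.0865:
    release(); d=pick('yellow'); print(d); above('yellow',d)
c=cam('side'); save(c,'b4',200,150,340,250,5)
E
```

```text
free t 36.2 p [0.6235 0.1583 0.1293] F [ 1.2 -0.7 -1.1] w 0.0306 gf 79.1
dz0.030 t 36.8 p [0.6243 0.1602 0.1141] F [-0.   0.4 -1. ] w 0.0309 gf 79.0
dz0.025 t 37.2 p [0.6242 0.1601 0.109 ] F [ 0.7 -0.4 -1.1] w 0.0305 gf 79.1
dz0.021 t 37.6 p [0.6242 0.1601 0.105 ] F [-0.1  0.3 -1.2] w 0.0313 gf 79.1
[0.018, 0.8893, 1.6921, 2.9764, 0.625, 0.1606, 0.1025, 0.0311]
[0.016, 4.1747, 4.6199, 2.0601, 0.6253, 0.1609, 0.1006, 0.031]
[0.014, 3.5271, 3.8263, -1.0551, 0.6254, 0.1612, 0.0979, 0.0312]
[0.012, 3.4572, 3.4586, -2.6995, 0.6254, 0.1613, 0.0956, 0.0307]
[0.01, 2.5123, 2.9506, -1.7684, 0.6254, 0.1614, 0.0936, 0.0307]
[0.008, 1.805, 0.8176, -3.2078, 0.6254, 0.1616, 0.0915, 0.0305]
[0.006, 0.5786, -0.5712, -2.5255, 0.6255, 0.1616, 0.0896, 0.0309]
[0.004, 0.5839, -1.6501, -6.9829, 0.6253, 0.1616, 0.0873, 0.0308]
[0.002, -2.5118, -3.0896, -2.1339, 0.6253, 0.1615, 0.0857, 0.0308]
[0.0, -5.3882, -2.9077, 9.5812, 0.6254, 0.1614, 0.0852, 0.0309]
[-0.002, -9.947, -3.3372, 24.4467, 0.6254, 0.1614, 0.0851, 0.0311]
[-0.004, -12.8761, -3.8544, 40.1179, 0.6254, 0.1614, 0.085, 0.031]
rel t 41.2 p [0.6257 0.1616 0.0848] F [ 0.  -0.3  0.6] w 0.0542 gf 0.0
yellow top [ 0.5816 -0.2097 -0.4797] 1.09 side [ 0.5809 -0.2107 -0.3957] 0.47 ptr -0.442
at t 44.8 p [ 0.582  -0.2103  0.0318] F [ 0.1 -0.7  0.1] w 0.054 gf 0.0
grip t 45.1 p [ 0.5822 -0.2105  0.0323] F [-0.7  0.1  6.9] w 0.0309 gf 80.0
lift t 45.9 p [ 0.5804 -0.2099  0.1689] F [-0.5  0.6 -2. ] w 0.031 gf 79.1
-1.5707963267948966
above t 47.1 p [0.6254 0.0277 0.1291] F [ 0.4  0.4 -1.1] w 0.0308 gf 79.1
```

View pics/b4.png

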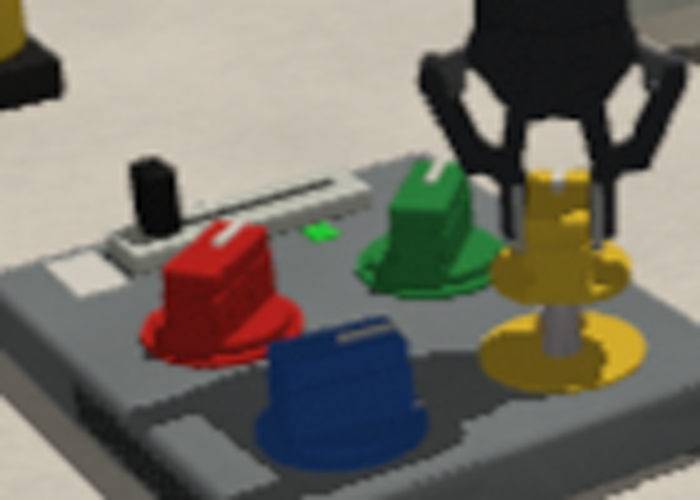

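Green is seated and yellow is upright over its shaft (560,330). I'll fit it the same way.

```bash
python3 - <<'E'
from h import *
o=lower('yellow',-np.pi/2,off=(.0006,.0008))
if o['wrist_force'][2]>20 and o['position'][2]<.0865:
    release(); go([.45,-.3,.3],0)
    c=cam('side'); save(c,'b5',200,150,340,250,5); c=cam(); save(c,'t5',105,165,305,325,4)
    bot.dwell(.1)
E
```

```text
free t 47.1 p [0.6254 0.0278 0.1292] F [ 0.6 -0.7 -0.4] w 0.0307 gf 79.1
dz0.030 t 47.8 p [0.626  0.0299 0.1141] F [ 0.4 -0.4 -1. ] w 0.0308 gf 79.1
dz0.025 t 48.1 p [0.6259 0.0298 0.109 ] F [-0.1  0.  -0.3] w 0.0308 gf 79.1
dz0.021 t 48.5 p [0.6262 0.03   0.1051] F [ 2.7  3.2 -1.6] w 0.0307 gf 79.2
shift [0.62610573 0.03018833]
[0.018, 1.5667, 6.2245, 4.3826, 0.6271, 0.0311, 0.1028, 0.0311]
[0.016, 2.3164, 5.899, 2.8754, 0.6274, 0.0319, 0.1007, 0.031]
[0.014, 3.5587, 5.2811, -1.2883, 0.6274, 0.0324, 0.0981, 0.0306]
[0.012, 4.0061, 4.2103, -2.8821, 0.6272, 0.0325, 0.0957, 0.0311]
[0.01, 1.8333, 2.2218, -3.8889, 0.6272, 0.0327, 0.0936, 0.0308]
[0.008, 2.2567, 1.0059, -3.8622, 0.6272, 0.0327, 0.0916, 0.031]
[0.006, 2.7831, 2.2043, -3.9101, 0.6273, 0.0328, 0.0897, 0.0308]
[0.004, 1.237, -1.1775, -6.6017, 0.6271, 0.0328, 0.0873, 0.0309]
[0.002, -0.5091, -2.1722, -3.8127, 0.6272, 0.0327, 0.0857, 0.0311]
[0.0, -6.8334, -4.1945, 12.1023, 0.6274, 0.0326, 0.0854, 0.0309]
[-0.002, -11.1795, -2.8698, 29.3352, 0.6274, 0.0325, 0.0853, 0.031]
rel t 51.9 p [0.6276 0.0327 0.0851] F [-0.2  0.4 -0.5] w 0.0542 gf 0.0
```

View pics/t5.png

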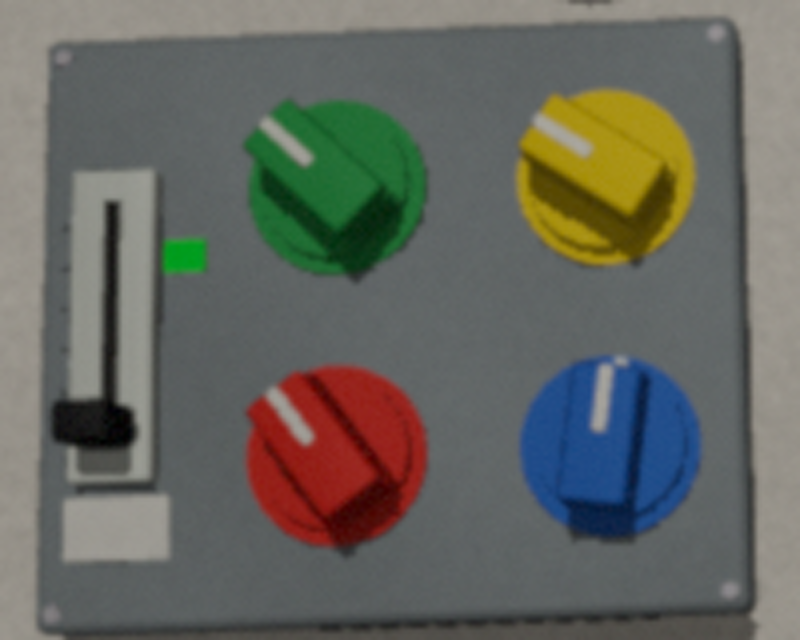

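View pics/b5.png

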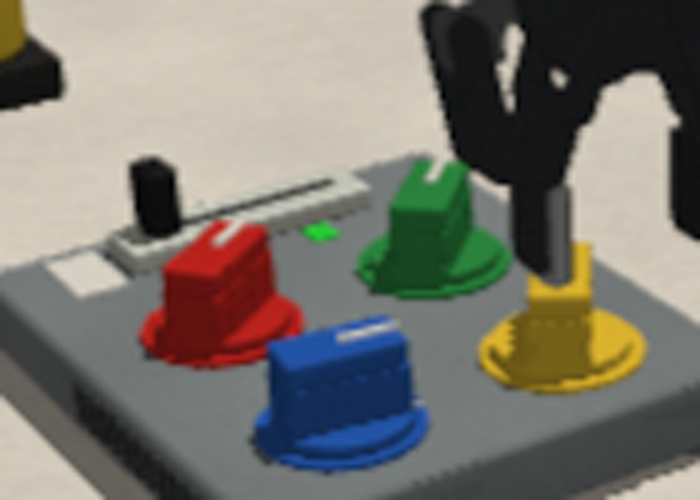

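All four knobs are home: each stopped at TCP z ≈ 0.085, which matches the grasp height plus 53 mm, and the top view shows every pointer over its stripe. The slider is still at OFF (crop 93,423). Now I'll move it to the green mark.

```bash
python3 - <<'E'
from h import *
M=[]
for n,b in(('top',(143,220,160,238)),('side',(258,188,270,200))):
    c=cam(n); f=c["frame"].astype(int); g=(f[...,1]>120)&(f[...,0]<60)&(f[...,2]<60); k=np.zeros_like(g); k[b[1]:b[3],b[0]:b[2]]=1
    ys,xs=np.nonzero(g&k); r=toplane(c,[xs.mean(),ys.mean()],.05)[0]; print(n,len(xs),r.round(4)); M.append(r)
m=M[0] if np.hypot(*(M[0]-M[1]))>.006 else (M[0]+M[1])/2
u=np.array([np.cos(CY),np.sin(CY),0]); off=np.array([.5078,.261,.0935])
s=(np.r_[m,0.0935]-off)@u; print('travel',s); assert .05<s<.1
hand.move_gripper(.05,40); go([.5078,.2605,.2],CY); lin([.5078,.2605,.0935],CY); st('at')
hand.move_gripper(0,40); st('grip')
lin(off+u*s,v=.06); bot.dwell(.3); st('end')
hand.move_gripper(.04); p=get_obs()['position']; lin(p+[0,0,.12],v=.2); go([.4,-.25,.35],0); bot.dwell(.3); st('away')
c=cam(); save(c,'t6',105,165,305,325,4); 
E
```

```text
top 80 [0.593  0.2347]
side 11 [0.5928 0.2358]
travel 0.0847511283941504
at t 57.8 p [0.5083 0.2607 0.0941] F [-0.1  0.1  0.9] w 0.05 gf 0.0
grip t 58.1 p [0.5082 0.2607 0.0943] F [-1.2 -1.1  6.1] w 0.0192 gf 39.7
end t 60.0 p [0.5931 0.2619 0.0943] F [-0.1 -2.8  6.2] w 0.0193 gf 39.8
away t 63.4 p [ 0.4002 -0.2498  0.3499] F [-0.5  0.2  0. ] w 0.0402 gf 0.0
```

View pics/t6.png

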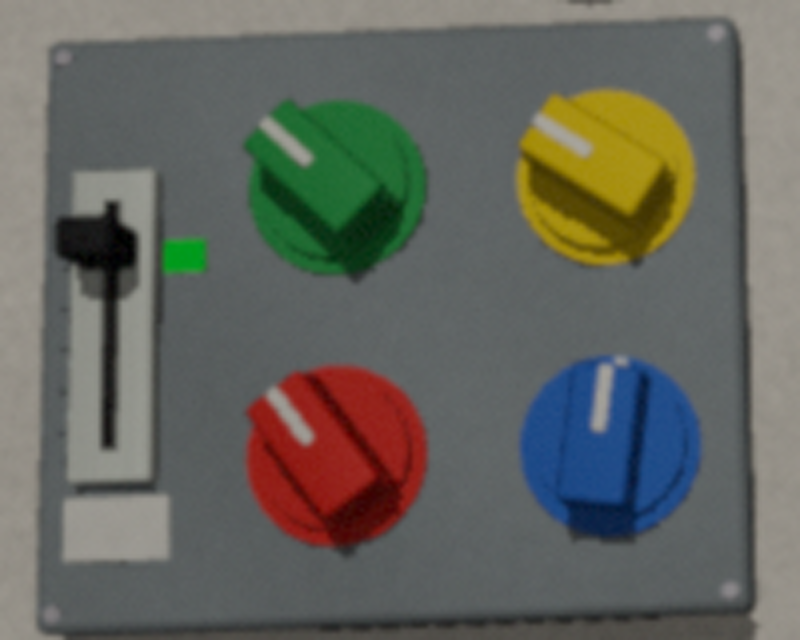

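The slider grip (crop 84,240) stands level with the mark (185,256) once its height parallax is allowed for. The TCP reading of x = 0.593 matches the mark's x = 0.593. All knobs are seated and the arm is clear.

```bash
python3 -c "
from h import *
print(hand_in())"
```

```text
the job is handed in; nothing more can be done
None
```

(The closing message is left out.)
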